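# Push a spent battery through the flap of the collection box

### The job

Get the spent block battery into the clear collection box without picking it up: with one finger push the raised rib down and hold the self-closing flap well open, and meanwhile with the other finger push the battery along the box's top until it drops through the opening. Do not slide the battery onto the closed flap; afterwards let the flap spring fully shut, and leave the things standing around where they are.

Things in the scene. Friction and masses are not known exactly. Their poses are not given: they have to be found in the camera images.
- bin: Battery collection box, fixed on the bench: clear plastic, 250 mm along its x, 170 mm along y, aluminium top at 130 mm above the bench. Origin: centre of its underside; x is the way to push the battery. An opening in the top, filled flush by a white flap: y = -60 to +17 mm is open for x = -65 to +100 mm; y = +17 to +65 mm only for x = +5 to +100 mm. The rest of the top is solid.
- flap (a joint): Flap angle, rad: 0 shut, flush with the box's top; 1.0 its stop. Hinge axis along the box's x at y = -58, z = 130 mm; the free edge at y = +63 mm swings down into the box, so the battery's way opens widest. A spring shuts it when let go (0.1 N m shut, 0.3 N m wide open: 3 to 7 N at the rib). From about 0.7 rad the battery can drop past it.
- rib (a point): Middle of the crest of the flap's push rib (turns with the flap): white ridge along the box's x, 140 mm long (box x = -55 to +85), rounded top of radius 10 mm, crest 38 mm above the flap, y = -28 mm, when shut. Pushed down, it also moves to +y: at 0.78 rad the crest is about 9 mm above the box's top at y = -17 mm, so fingertips on it and over the ledge are then at nearly one height.
- lip (a point): Edge over which the battery drops, middle of the battery's way: box frame x = +5, y = +42, z = 130 mm, on the top surface. The solid ledge where the battery lies runs back from here to x = -125 mm, from y = +17 to +65 mm, where a fixed straight guide, 12 mm wide and 10 mm high, stands along it (inner face y = +65 mm, x = -125 to +100 mm) and keeps the battery on its way.
- battery_center (a point): Centre of the spent block battery (black with a steel band, two small round terminals at its front end): 48.5 mm long (along its x, terminals at +x), 26.5 mm wide, 17.5 mm thick, about 45 g, lying flat on the ledge, its x roughly along the box's x. Its front end starts 6 to 42 mm short of the edge at x = +5 mm.
- spool: Bystander: solder spool standing on the bench, 58 mm in diameter, 40 mm high. Origin at the centre of its underside.
- flux: Bystander: small white flux bottle standing on the bench, 36 mm in diameter, 85 mm high. Origin at the centre of its underside.
- board: Bystander: small green circuit board on brass feet, 70 x 50 mm, 20 mm high. Origin at the centre of its underside.
Things that resemble listed ones, but are neither listed nor needed, are in the scene too. There is more than one size of the part that bears battery_center; the job needs the middle-sized.

How it is judged:
By the outcome, as a careful person would: the job done as asked, in the order asked, and still so for the second after the job is handed in, with the robot touching nothing.
It also fails if it takes over 43 s, if anything falls off the work surface, if the arm or the gripper's body presses on something with over 40 N, if the wrist force passes 120 N, or if a joint passes its speed limit or range.

### The arm

A 6-joint arm with a two-finger parallel gripper is mounted at the origin on the work surface. World frame = base frame: x ahead of the robot, y to its left, z up, the work surface at z = 0. Lengths are in mm, angles in degrees, forces in N, time in s.
With the tool pointing down it reaches from about 425 to 950 mm from the base axis. Payload 14.7 kg.
Tool frame: the origin (TCP) lies between the finger pads; the fingertips stand 19 mm ahead of it and the grasp point (between the pads) is the TCP; z points along the fingers, y is the line along which they close (so a half turn about z gives the same grasp; the last joint's range is limited). The gripper opens to 85 mm and grips with 20 to 120 N. Pads are 22 mm wide; open, the fingers measure 114 mm over their backs; the gripper's body (76 mm by 85 mm) begins 54 mm behind the grasp point. The pads swing forward as they close: fully open they stand 13 mm farther back than shut.
Start: joints at [-71.769, 27.513, 91.461, -0, 61.026, -2.67], TCP at [231.911, -607.215, 250.297] pointing down, gripper open.
Joint ranges: [-157.49, 157.49], [-46.99, 117.5], [13.45, 153.17], [-89.5, 269.5], [5.16, 153.95], [-167.48, 167.48]. Speed limits (degrees/s): [108.29, 108.29, 136.94, 172.46, 172.46, 172.46].

### API

Orientations are given as a 3x3 rotation matrix whose columns are the frame's x, y, z axes.
In Python, from cell import env gives the robot as it stands.
- The arm moves only by the shell command python3 -m crank 'ROWS'. ROWS is JSON, one flat list of numbers, 5 for each row, row after row: the gripper's target within -1 to 1 (fully open at 1, half-way at 0, shut at -1), then the shift along the tool's x, y, z in mm, then the turn about the tool's z in rad. In form: [jaw, x, y, z, twist, jaw, x, y, z, twist, ...]. A call has 1 to 20 rows; each row shifts and turns the commanded pose from where the row before left it, along the tool's axes as they then stand; what a row does not reach is not made up. A row lasts 1/8 s, in which the tool goes at most 62.5 mm and 10.7 degrees, less where a joint would pass 70% of its speed; a pose out of reach is approached as far as the arm can. A call with a gripper value outside its range is refused whole. The fingers move at their own pace and stop on an object; the grip force is fixed at half the most. Time passes only in rows, so rows that do not move let the fingers close. It gives the time, the measured TCP pose, the force, the opening and the grip force at its end, in the units of the state.
- env.state(): the state, without advancing time (a new reading comes with each control period).
- env.capture(name): name is "scene" or "top" or "wrist"; returns a dict with "image" (400x640x3 uint8, red, green, blue), "range_z" (400x640 float32, mm along the optical axis (not along the pixel's ray), 0 where there is no reading), "K" (3x3 intrinsics, pixels), "dist" ([k1, k2, p1, p2, k3] as OpenCV has them; the pictures are not rectified), "eye" and "rotation" of the camera in the world. Camera axes: x right, y up, looking along -z (the intrinsics and any distortion apply to the point x, -y, -z); pixel columns grow to the right and rows downward; lengths in mm; the calibration is good to about 2 mm. A picture is of the moment at which its call begins.
- env.close_job(): hands the job in; it is judged then, once.
The state is a dict: "time_s": time; "qpos": joint angles; "qvel": joint speeds; "tau": joint torques, N m; "tcp_pos": TCP position; "eef_rot": TCP orientation; "contact_force": force on the tool from outside, world axes, zero at the start; "wrist_torque": the same for the moment, N m; "finger_gap": finger opening in mm; "gripper_force": force on a finger pad.
Only numpy, scipy, OpenCV 4.12 (cv2) and the standard library are available. Lean on these libraries where they do the work, as an engineer would, in place of code of your own. Each camera call takes 0.05 s, during which the arm holds its last target. There are 200 camera calls.

## Working session

There is one attempt and no reset: what is moved stays moved. The work goes in short steps, Python scripts to look and compute and a shell command to move; the robot and the scene stay as the last step left them, time stands still between calls to the robot, and variables do not carry over. Pictures are saved under pics/ and viewed, at most 10 in all, crops included, and the job is handed in when it is done.

```bash
mkdir -p pics
cat > h.py <<'E'
import numpy as np, cv2
from cell import env
def pts(c):
    K=np.array(c["K"]);R=np.array(c["rotation"]);e=np.array(c["eye"])
    h,w=c["range_z"].shape
    u,v=np.meshgrid(np.arange(w,dtype=float),np.arange(h,dtype=float))
    p=cv2.undistortPoints(np.stack([u,v],-1).reshape(-1,1,2),K,np.array(c["dist"],float)).reshape(h,w,2)
    z=c["range_z"][...,None]
    return np.concatenate([p[...,:1]*z,-p[...,1:]*z,-z],-1)@R.T+e
E
python3 - <<'E'
from h import *
for n in("scene","top"):
    c=env.capture(n);np.savez(n,P=pts(c),im=c["image"],r=c["range_z"]);cv2.imwrite(f"pics/{n}0.png",c["image"][...,::-1]);print(n,c["eye"],c["K"][0][0])
s=env.state();print(s["eef_rot"],s["finger_gap"],s["contact_force"])
E
```

```text
scene [1248.62708445  292.33610102  778.8594926 ] 520.1945338825062
top [391.07202892  64.01761755 998.73042327] 367.5869976408205
[[ 9.34202698e-01  3.56742476e-01 -3.52866237e-04]
 [ 3.56742649e-01 -9.34202129e-01  1.03147059e-03]
 [ 3.83209816e-05 -1.08948504e-03 -9.99999406e-01]] 85.34586048009209 [ 0.84759332 -0.27017925 -0.7262779 ]
```

View pics/top0.png

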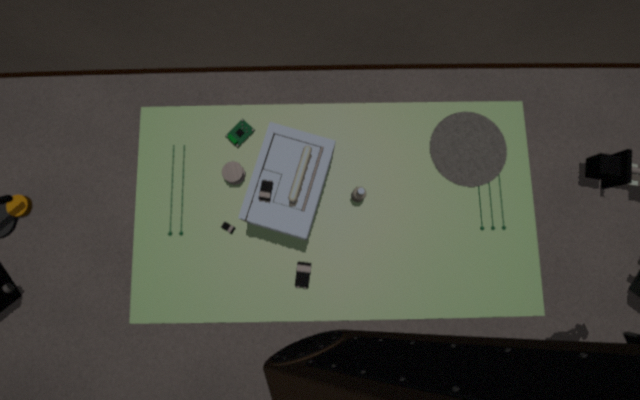

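View pics/scene0.png

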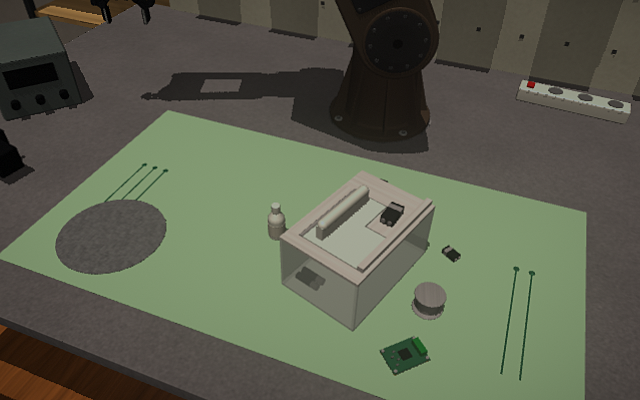

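The top view shows the box with its rib from about (303,150) to (293,200) and the battery on the ledge at (266,190). The small and large decoys lie off the box at (228,227) and (303,275), so box +x points up in the image. Next I fit the box's pose and measure the battery.

```bash
cat > m.py <<'E'
from h import *
for n in("top","scene"):
    d=np.load(n+".npz");P=d["P"].reshape(-1,3);im=d["im"].reshape(-1,3).astype(int);ok=(d["r"].reshape(-1)>0)
    reg=ok&(P[:,0]>400)&(P[:,0]<850)&(P[:,1]>-100)&(P[:,1]<350)
    t=reg&(abs(P[:,2]-131)<12)
    print(n,"top z",np.median(P[t,2]),t.sum())
    r=cv2.minAreaRect(P[t][:,:2].astype(np.float32));print(r)
    Pts=P[reg&(P[:,2]>120)]
    ang=np.radians(r[2]); 
    cand=[ang+k*np.pi/2 for k in range(-2,3)]
    a=min(cand,key=lambda a:abs(a+0.25)) 
    C=np.array(r[0]);R=np.array([[np.cos(a),-np.sin(a)],[np.sin(a),np.cos(a)]])
    print("yaw",np.degrees(a))
    B=(P[:,:2]-C)@R
    rib=reg&(P[:,2]>158);q=B[rib];print("rib box",q.min(0),q.max(0),np.median(q,0),"maxz",np.percentile(P[rib,2],98))
    dark=reg&(im.sum(1)<130)&(P[:,2]>135)&(P[:,2]<160)&(B[:,1]>10)
    bt=reg&(P[:,2]>141)&(P[:,2]<156)&(B[:,1]>12)&(B[:,1]<62)&(B[:,0]<60)
    for nm,m in(("dark",dark),("high",bt)):
        if m.sum()>4: print(nm,m.sum(),B[m].min(0),B[m].max(0),np.median(P[m],0),cv2.minAreaRect(B[m].astype(np.float32)))
E
python3 m.py
python3 - <<'E'
import cv2
i=cv2.imread('pics/top0.png')[115:250,215:375];cv2.imwrite('pics/topc.png',cv2.resize(i,None,fx=4.4,fy=4.4,interpolation=2))
E
```

```text
top top z 129.55850162471495 6385
((574.9176635742188, 122.1326675415039), (170.70872497558594, 250.92681884765625), 72.37381744384766)
yaw -17.62618255615234
rib box [-55.20684215 -38.46152641] [ 84.25960108 -18.47658153] [ 12.68200451 -29.15047626] maxz 169.33971800086
dark 121 [-68.02163717  23.26880586] [-21.94375587  52.40611607] [551.26280121 170.69255031 146.98265518] ((-45.225242614746094, 37.33530807495117), (44.68547821044922, 23.254688262939453), 10.609146118164062)
high 227 [-68.51234868  23.26880586] [-19.21485304  53.06677212] [544.36785688 172.85653303 146.91346015] ((-43.57042694091797, 39.05275344848633), (47.8515625, 26.59621238708496), 6.972923755645752)
scene top z 129.16780601192818 8359
((575.5245361328125, 121.91560363769531), (172.52236938476562, 254.10989379882812), 72.283203125)
yaw -17.716796875
rib box [-52.94456258 -36.60490935] [ 85.39901454 -16.23018513] [ 23.43907572 -23.90698261] maxz 168.25150830339
dark 211 [-66.77670178  26.19190506] [-19.1203042   55.79988051] [556.73049868 173.25726149 145.92331333] ((-43.401649475097656, 39.98980712890625), (47.77227020263672, 26.537961959838867), 6.982731819152832)
high 291 [-68.93859952  24.64040405] [-16.52008631  55.79988051] [548.74047998 173.25726149 146.20015104] ((-42.04290771484375, 40.015220642089844), (51.653079986572266, 26.993513107299805), 7.84861421585083)
```

View pics/topc.png

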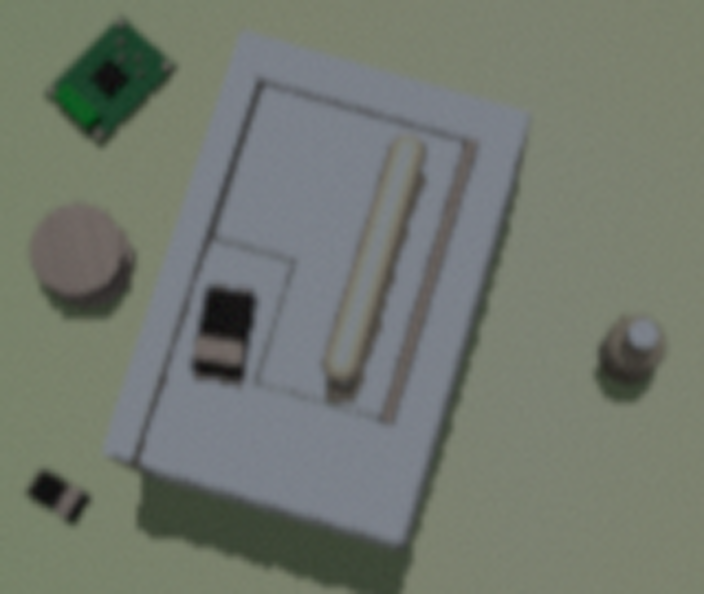

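Both cameras agree: box centre is (575, 122) with yaw −17.65°, and the rib crest is at 168–169 mm. The battery is at box (−43.5, 39.3), yawed +7°, with its front about 24 mm short of the edge. Its 48×26.6 mm size and 147 mm top match the middle-sized battery. The tool's current yaw already places the rib finger about 45 mm ahead of the pusher at roughly 70 mm separation, so I move above the box without twisting.

```bash
python3 -m crank '[0.35,40,-15,0,0,0.35,40,-15,0,0,0.35,40,-15,0,0,0.35,40,-15,0,0,0.35,40,-15,0,0,0.35,40,-15,0,0,0.35,40,-15,0,0,0.35,20,-40,0,0,0.35,20,-40,0,0,0.35,20,-40,0,0,0.35,20,-40,0,0,0.35,20,-40,0,0,0.35,20,-40,0,0,0.35,20,-40,0,0,0.35,20,-40,0,0,0.35,20,-40,0,0,0.35,20,-40,0,0,0.35,20,-40,0,0,0.35,20,-40,0,0,0.35,0,0,0,0]'
cat > w.py <<'E'
from h import *
import sys
a=np.radians(-17.65);R=np.array([[np.cos(a),-np.sin(a)],[np.sin(a),np.cos(a)]]);C=np.array([575.2,122.])
s=env.state();T=np.array(s["tcp_pos"]);E=np.array(s["eef_rot"])
print("t",s["time_s"],"tcp",T,"box",(T[:2]-C)@R,"gap",s["finger_gap"],"F",s["contact_force"])
y=E[:2,1]@R;print("tool y in box",y,"tilt",E[2])
if len(sys.argv)>2:
    g=C+R@np.array([float(sys.argv[1]),float(sys.argv[2])]);d=np.r_[g-T[:2],0];print("move tool xy",E.T@d)
E
python3 w.py -65 -0.7
python3 - <<'E'
from h import *
for n in("scene","wrist"):
    c=env.capture(n);np.savez(n+"1",P=pts(c),im=c["image"],r=c["range_z"]);im=c["image"][...,::-1]
    cv2.imwrite(f"pics/{n}1.png",im if n=="wrist" else cv2.resize(im[50:350,220:500],None,fx=2,fy=2))
E
```

```text
time_s: 2.6
tcp_pos: [508.9, 127.3, 250.0]
eef_rot: [[0.933, 0.36, -0.0], [0.36, -0.933, 0.0], [-0.0, -0.0, -1.0]]
contact_force: [-0.1, -0.5, -0.2]
finger_gap: 57.7
gripper_force: 0.0
t 2.6 tcp [508.9113839  127.32549883 250.03093147] box [-64.7828745  -15.02400525] gap 57.66166259934673 F [-0.10173435 -0.50678245 -0.20845543]
tool y in box [ 0.62560825 -0.78013725] tilt [-9.27097096e-05 -4.29394680e-04 -9.99999904e-01]
move tool xy [ 8.79182938e+00 -1.13105256e+01  4.04159197e-03]
```

View pics/wrist1.png

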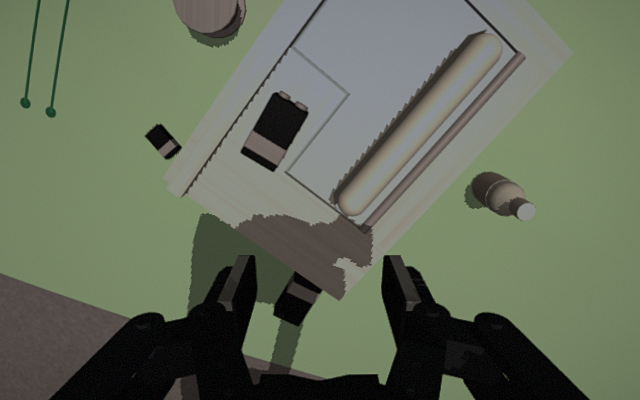

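View pics/scene1.png

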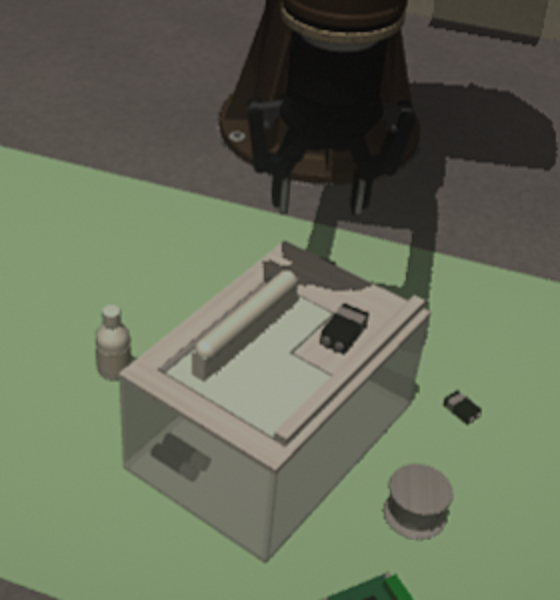

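The wrist view shows the battery's terminals at its front, around (285,97). The two pads stand at about (240,280) and (398,280). Next I measure the fingertip geometry from the depth images.

Run:
```python
from h import *
s=env.state();T=np.array(s["tcp_pos"]);E=np.array(s["eef_rot"])
for n in("scene1","wrist1"):
    P=np.load(n+".npz")["P"].reshape(-1,3);Q=(P-T)@E
    m=(abs(Q[:,0])<40)&(abs(Q[:,1])<75)&(Q[:,2]>-30)&(Q[:,2]<40);q=Q[m]
    for sg in(-1,1):
        a=q[q[:,1]*sg>0]
        for z0 in range(-30,30,6):
            b=a[(a[:,2]>=z0)&(a[:,2]<z0+6)]
            if len(b)>3:print(n,sg,z0,len(b),"x",b[:,0].min().round(1),b[:,0].max().round(1),"y",b[:,1].min().round(1),b[:,1].max().round(1),"zmax",b[:,2].max().round(1))
```

```text
scene1 -1 -30 28 x 5.5 16.6 y -51.9 -32.0 zmax -24.5
scene1 -1 -24 32 x -10.3 14.2 y -44.5 -30.5 zmax -18.2
scene1 -1 -18 33 x -9.5 14.3 y -43.5 -30.4 zmax -12.1
scene1 -1 -12 25 x 0.2 16.0 y -44.3 -30.7 zmax -6.0
scene1 -1 -6 25 x -8.7 13.5 y -43.3 -30.4 zmax -0.1
scene1 -1 0 30 x -5.5 14.8 y -43.9 -30.7 zmax 5.9
scene1 -1 6 18 x -6.3 14.0 y -42.7 -30.4 zmax 11.8
scene1 -1 12 6 x -7.0 12.0 y -32.4 -30.7 zmax 14.6
scene1 1 -30 31 x 6.7 16.5 y 28.2 50.9 zmax -24.1
scene1 1 -24 21 x 7.5 13.5 y 27.9 39.9 zmax -18.1
scene1 1 -18 22 x -0.3 14.1 y 27.7 40.7 zmax -12.4
scene1 1 -12 28 x -5.4 14.9 y 27.0 40.6 zmax -6.3
scene1 1 -6 26 x 0.9 15.1 y 26.9 40.5 zmax -1.1
scene1 1 0 26 x 7.3 15.8 y 27.9 40.1 zmax 5.7
scene1 1 6 13 x 8.0 14.7 y 27.4 38.0 zmax 11.3
wrist1 -1 -30 377 x -0.5 13.7 y -52.4 -29.2 zmax -24.0
wrist1 -1 -24 627 x -11.2 11.4 y -42.8 -29.2 zmax -18.0
wrist1 -1 -18 480 x -11.8 11.5 y -43.3 -29.1 zmax -12.0
wrist1 -1 -12 434 x -12.2 11.2 y -43.4 -29.0 zmax -6.0
wrist1 -1 -6 388 x -11.5 11.3 y -43.4 -29.2 zmax -0.0
wrist1 -1 0 343 x -11.2 11.3 y -43.5 -29.1 zmax 6.0
wrist1 -1 6 240 x -11.9 11.4 y -42.1 -29.2 zmax 12.0
wrist1 -1 12 50 x -9.6 9.6 y -29.7 -29.2 zmax 14.9
wrist1 1 -30 421 x -1.4 13.5 y 28.4 56.1 zmax -24.0
wrist1 1 -24 585 x -11.5 11.5 y 27.7 40.4 zmax -18.0
wrist1 1 -18 478 x -11.8 11.8 y 27.7 42.0 zmax -12.0
wrist1 1 -12 438 x -11.7 11.5 y 27.9 41.9 zmax -6.0
wrist1 1 -6 373 x -11.3 11.3 y 27.8 41.7 zmax -0.0
wrist1 1 0 340 x -11.7 11.2 y 27.8 41.9 zmax 6.0
wrist1 1 6 250 x -11.4 11.2 y 27.8 40.2 zmax 12.0
wrist1 1 12 47 x -9.6 9.8 y 27.8 30.2 zmax 15.1
```

The fingers are 14 mm thick with centres at ±35.5 mm, and their tips are 15 mm ahead of the TCP. I move to midpoint box (−66, −1.5) and come down to just above the rib.

```bash
python3 -m crank '[0.35,2.5,-4,0,0,0.35,2.5,-4,0,0,0.35,2.5,-3.3,0,0,0.35,0,0,15,0,0.35,0,0,15,0,0.35,0,0,15,0,0.35,0,0,12,0,0.35,0,0,5,0,0.35,0,0,0,0]' | grep -v rot; python3 w.py -66 -1.5
```

```text
time_s: 3.82
tcp_pos: [511.9, 138.0, 188.0]
contact_force: [0.4, 0.3, 0.8]
finger_gap: 57.7
gripper_force: 0.0
t 3.825 tcp [511.89296187 138.01287298 188.0064424 ] box [-65.18207887  -3.9357047 ] gap 57.71546612777823 F [0.43679381 0.26239202 0.81866584]
tool y in box [ 0.62322757 -0.78204053] tilt [-5.15918825e-04 -7.60877288e-05 -9.99999864e-01]
move tool xy [ 8.78350823e-01 -2.41457079e+00 -2.69438553e-04]
```

```bash
python3 -m crank '[0.35,0.9,-2.4,3,0,0.35,0,0,1,0,0.35,1.4,-1.8,4,0,0.35,1.4,-1.8,4,0,0.35,1.4,-1.8,4,0,0.35,0.8,-1,4,0,0.35,0.8,-1,4,0,0.35,0.2,-0.2,4,0,0.35,0.2,-0.2,4,0,0.35,0.2,-0.2,4,0,0.35,0,0,1,0,0.35,0,0,0,0]' | grep -v rot; python3 w.py -66 9
python3 - <<'E'
from h import *
for n in("scene","wrist"):
    c=env.capture(n);np.savez(n+"2",P=pts(c),im=c["image"],r=c["range_z"]);im=c["image"][...,::-1]
    cv2.imwrite(f"pics/{n}2.png",im if n=="wrist" else cv2.resize(im[50:350,220:500],None,fx=2,fy=2))
E
```

```text
time_s: 5.32
tcp_pos: [516.1, 151.0, 151.8]
contact_force: [0.9, 4.5, 7.1]
finger_gap: 57.2
gripper_force: 3.6
t 5.325 tcp [516.11413201 151.0038185  151.78606155] box [-65.09848961   9.72357624] gap 57.16025575142565 F [0.86216744 4.51842652 7.08116997]
tool y in box [ 0.62327179 -0.78200529] tilt [ 2.37237204e-03 -1.03473350e-05 -9.99997186e-01]
move tool xy [-1.1559673   0.00395445 -0.00274243]
```

View pics/scene2.png

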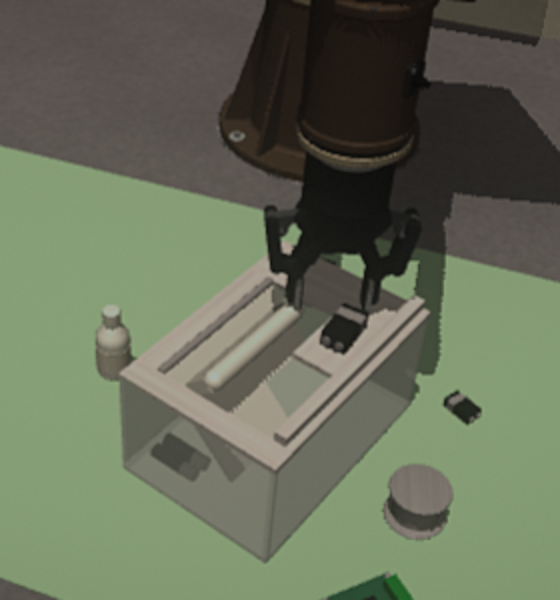

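View pics/wrist2.png

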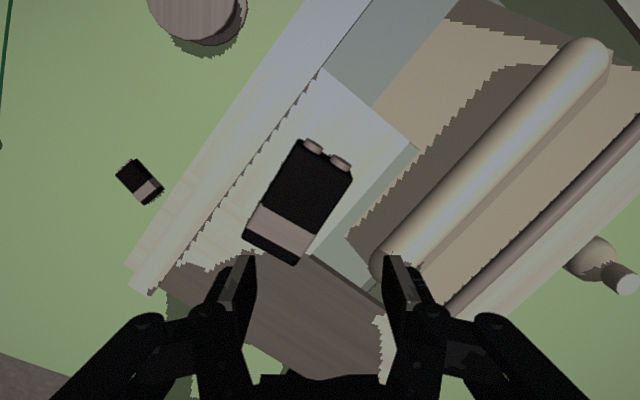

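The flap is open and the rib finger rests on the near end of the rib at about (395,265). The pusher at about (240,270) sits behind the battery. I check the real flap angle and crest line, because there is a sideways force.

```bash
cat > a.py <<'E'
from h import *
import sys
a=np.radians(-17.65);R=np.array([[np.cos(a),-np.sin(a)],[np.sin(a),np.cos(a)]]);C=np.array([575.2,122.])
for n in sys.argv[1:]:
    P=np.load(n+".npz")["P"].reshape(-1,3);B=np.c_[(P[:,:2]-C)@R,P[:,2]]
    for x in (-20,20,50,75):
        m=(abs(B[:,0]-x)<5)&(B[:,1]>-45)&(B[:,1]<5)&(B[:,2]>110)&(B[:,2]<150);b=B[m]
        if len(b)>5:
            # fit circle centre of r=10 near the top
            i=b[:,2]>np.percentile(b[:,2],97)-5
            print(n,x,"top z",np.percentile(b[:,2],98).round(1),"y",np.median(b[i,1]).round(1),b[i,1].min().round(1),b[i,1].max().round(1))
    m=(B[:,2]>140)&(B[:,2]<150)&(B[:,1]>15)&(B[:,1]<63)&(B[:,0]>-75)&(B[:,0]<40)
    im=np.load(n+".npz")["im"].reshape(-1,3)
    k=m&(B[:,2]>144)&(B[:,2]<149.5)
    if k.sum()>10:print("batt",cv2.minAreaRect(B[k][:,:2].astype(np.float32)))
    f=(abs(B[:,0]-50)<40)&(B[:,1]>-8)&(B[:,1]<15)&(B[:,2]>20)&(B[:,2]<110)
    if f.sum()>50:
        p=np.polyfit(B[f,1],B[f,2],1);print("flap slope rad",np.arctan(-p[0]))
E
python3 a.py scene2 wrist2
```

```text
scene2 -20 top z 138.6 y -15.2 -22.6 -8.1
scene2 20 top z 138.2 y -14.8 -23.8 -8.3
scene2 50 top z 138.3 y -13.9 -22.0 -8.8
scene2 75 top z 138.0 y -14.8 -24.8 -7.2
batt ((-42.294822692871094, 39.7319450378418), (47.69828796386719, 27.13429069519043), 5.870798110961914)
flap slope rad 0.7986446661954409
wrist2 -20 top z 138.1 y -15.9 -26.4 -8.7
wrist2 20 top z 138.0 y -15.9 -26.4 -8.3
wrist2 50 top z 138.1 y -15.9 -26.5 -8.6
wrist2 75 top z 137.9 y -15.9 -26.6 -8.6
batt ((-47.24549865722656, 38.03434753417969), (54.96671676635742, 26.843904495239258), 6.945006847381592)
flap slope rad 0.8047528973093999
```

The flap is at 0.80 rad, but the finger sits slightly on the rib's +y slope. I centre it by widening a little and shifting −y, press slightly deeper, and start pushing along box +x.

```bash
python3 -m crank '[0.45,-0.5,0.7,1,0,0.45,-0.5,0.6,1.5,0,0.45,0,0,0,0,0.45,2.4,1.9,0,0,0.45,2.4,1.9,0,0,0.45,2.4,1.9,0,0,0.45,2.4,1.9,0,0,0.45,2.4,1.9,0,0,0.45,2.4,1.9,0,0,0.45,2.4,1.9,0,0,0.45,2.4,1.9,0,0,0.45,2.4,1.9,0,0,0.45,0,0,0,0]' | grep -v rot; python3 w.py -36 8
python3 - <<'E'
from h import *
for n in("scene","wrist"):
    c=env.capture(n);np.savez(n+"3",P=pts(c),im=c["image"],r=c["range_z"]);im=c["image"][...,::-1]
    cv2.imwrite(f"pics/{n}3.png",im)
E
python3 a.py scene3 wrist3
```

```text
time_s: 7.05
tcp_pos: [540.9, 140.7, 149.0]
contact_force: [-2.7, 0.9, 6.8]
finger_gap: 61.8
gripper_force: 3.4
t 7.05 tcp [540.91156343 140.6569602  148.95031117] box [-38.33117773   7.38240209] gap 61.75291419621106 F [-2.69117777  0.94287105  6.79718807]
tool y in box [ 0.62314801 -0.78210392] tilt [ 2.23438359e-05 -1.14576338e-04 -9.99999993e-01]
move tool xy [ 2.20807817e+00  9.69643011e-01 -6.17612091e-05]
scene3 -20 top z 134.7 y -11.6 -17.6 -7.3
scene3 20 top z 135.0 y -15.8 -22.8 -6.9
scene3 50 top z 135.6 y -15.2 -23.3 -7.8
scene3 75 top z 135.5 y -15.4 -24.8 -7.7
batt ((-32.851688385009766, 38.74353790283203), (66.12809753417969, 26.907739639282227), 8.046263694763184)
flap slope rad 0.8438496339370812
wrist3 -20 top z 149.0 y -17.5 -21.9 -13.6
wrist3 20 top z 136.0 y -16.1 -26.3 -8.9
wrist3 50 top z 136.0 y -16.2 -26.5 -9.3
wrist3 75 top z 135.8 y -16.0 -26.3 -8.9
batt ((-35.101314544677734, 37.085350036621094), (65.89643096923828, 26.699901580810547), 6.735656261444092)
flap slope rad 0.8540294904088465
```

View pics/wrist3.png

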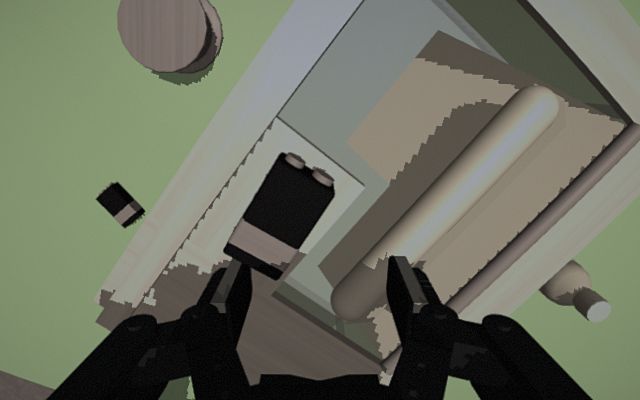

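The flap is at 0.85 rad and the battery at (280,215) moves straight with the pusher behind it. I keep pushing.

```bash
python3 -m crank '[0.45,2.4,1.8,0,0,0.45,2.4,1.8,0,0,0.45,2.4,1.8,0,0,0.45,2.4,1.9,0,0,0.45,2.4,1.9,0,0,0.45,2.4,1.9,0,0,0.45,2.4,1.9,0,0,0.45,2.4,1.9,0,0,0.45,2.4,1.9,0,0,0.45,2.4,1.9,0,0,0.45,2.4,1.9,0,0,0.45,2.4,1.9,0,0,0.45,2.4,1.9,0,0,0.45,0,0,0,0]' | grep -v rot; python3 w.py 15 8
python3 - <<'E'
from h import *
for n in("scene","wrist"):
    c=env.capture(n);np.savez(n+"4",P=pts(c),im=c["image"],r=c["range_z"]);im=c["image"][...,::-1]
    cv2.imwrite(f"pics/{n}4.png",im)
E
python3 a.py scene4 wrist4
```

```text
time_s: 8.9
tcp_pos: [578.8, 129.0, 149.0]
contact_force: [-3.1, 0.6, 6.3]
finger_gap: 62.3
gripper_force: 3.4
t 8.9 tcp [578.8284007  129.04163663 148.98936429] box [1.32256352 7.81029857] gap 62.28396319456708 F [-3.07027659  0.61169729  6.27173181]
tool y in box [ 0.6231497  -0.78210257] tilt [ 1.56916689e-04 -1.18212428e-04 -9.99999981e-01]
move tool xy [1.08153708e+01 8.37472447e+00 7.07115667e-04]
scene4 -20 top z 136.0 y -14.0 -23.7 -7.2
scene4 20 top z 135.2 y -11.7 -25.3 -6.7
scene4 50 top z 135.4 y -14.3 -24.8 -7.6
scene4 75 top z 136.0 y -15.1 -23.8 -8.9
batt ((-20.58795738220215, 38.15871047973633), (21.49091339111328, 12.807378768920898), 39.453636169433594)
flap slope rad 0.8577455551892263
wrist4 -20 top z 135.9 y -15.8 -26.6 -8.7
wrist4 20 top z 149.0 y -17.0 -21.4 -13.1
wrist4 50 top z 135.9 y -16.1 -26.3 -9.2
wrist4 75 top z 135.8 y -16.1 -26.3 -8.7
batt ((-17.739561080932617, 34.16777420043945), (22.556232452392578, 13.739840507507324), 76.47747039794922)
flap slope rad 0.8540125205258824
```

View pics/wrist4.png

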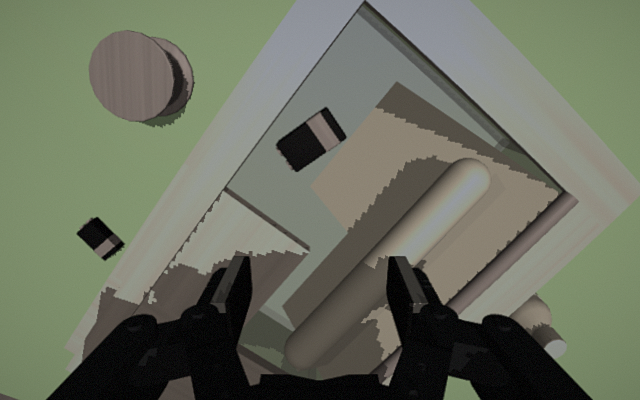

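The battery has left the ledge, and a black block with a steel band now shows in the box at (311,138). I confirm its height and size.

Run:
```python
from h import *
a=np.radians(-17.65);R=np.array([[np.cos(a),-np.sin(a)],[np.sin(a),np.cos(a)]]);C=np.array([575.2,122.])
for n in("wrist3","wrist4"):
    d=np.load(n+".npz");P=d["P"];B=np.concatenate([(P[...,:2]-C)@R,P[...,2:]],-1)
    for v,u in((138,311),(150,295),(115,325),(150,270)):print(n,(u,v),B[v,u].round(1),d["im"][v,u])
d=np.load("wrist4.npz");m=(d["im"].sum(-1)<120);m[:95]=0;m[180:]=0;m[:,:260]=0;m[:,360:]=0
b=B[m];print(b.min(0),b.max(0),m.sum())
```

```text
wrist3 (311, 138) [-10.9  37.1   5.1] [131 138 130]
wrist3 (295, 150) [ -1.7  49.2 129.7] [157 161 153]
wrist3 (325, 115) [ 9.5 39.5  4.7] [129 136 128]
wrist3 (270, 150) [ -8.3  57.4 129.2] [155 159 152]
wrist4 (311, 138) [31.3 38.9 23.1] [19 17 14]
wrist4 (295, 150) [17.1 42.6 22.7] [20 18 20]
wrist4 (325, 115) [50.2 41.2 22.1] [22 21 19]
wrist4 (270, 150) [ 1.4 56.8  5.1] [124 130 121]
[ 5.01225492 19.940434   12.3203374 ] [ 65.7801814   58.90069923 272.22209716] 1610
```

The battery lies flat on the box floor, with its top at 22.7 mm against 22.5 expected. I lift along the reverse of the rib's arc so the flap shuts, then move clear.

```bash
python3 -m crank '[0.45,0,0,-4,0,0.45,-0.2,0.2,-4,0,0.45,-0.2,0.2,-4,0,0.45,-0.8,1,-4,0,0.45,-0.8,1,-4,0,0.45,-1.4,1.8,-4,0,0.45,-1.4,1.8,-4,0,0.45,-1.4,1.8,-4,0,0.45,0,0,-4,0,0.45,0,0,-15,0,0.45,0,0,-25,0,0.45,0,0,-25,0,0.45,-30,0,-20,0,0.45,-40,0,0,0,0.45,-40,0,0,0,0.45,-40,0,0,0,0.45,0,0,0,0,0.45,0,0,0,0]' | grep -v rot
python3 - <<'E'
from h import *
for n in("scene","top"):
    c=env.capture(n);np.savez(n+"5",P=pts(c),im=c["image"],r=c["range_z"]);im=c["image"][...,::-1]
    cv2.imwrite(f"pics/{n}5.png",im)
a=np.radians(-17.65);R=np.array([[np.cos(a),-np.sin(a)],[np.sin(a),np.cos(a)]]);C=np.array([575.2,122.])
for n in("scene","scene5"):
    P=np.load(n+".npz")["P"].reshape(-1,3);B=np.c_[(P[:,:2]-C)@R,P[:,2]]
    r=(abs(B[:,0]-15)<60)&(abs(B[:,1]+28)<15);f=(abs(B[:,0]-50)<35)&(B[:,1]>30)&(B[:,1]<55)&(B[:,2]>50)
    print(n,"rib",np.percentile(B[r,2],98),"flap z",np.median(B[f,2]),np.polyfit(B[f,1],B[f,2],1)[0])
E
```

```text
time_s: 11.25
tcp_pos: [436.4, 66.0, 270.7]
contact_force: [0.5, 0.9, 0.9]
finger_gap: 61.7
gripper_force: 0.0
scene rib 168.05361063845038 flap z 128.96989974538621 -0.0017189581988887384
scene5 rib 167.92042167311365 flap z 129.12888604678278 0.0019929286724821665
```

View pics/scene5.png

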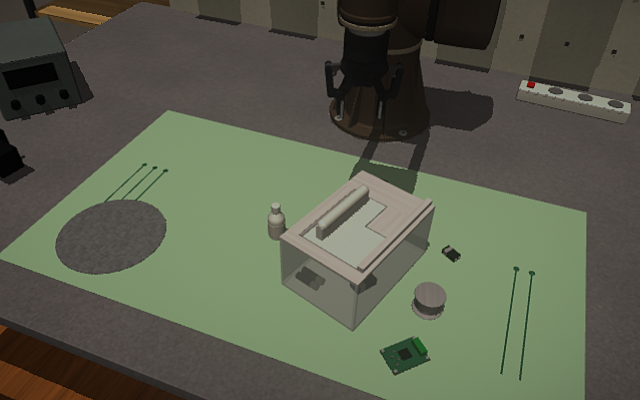

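The picture shows the flap flush and shut, and the battery inside the box at about (365,283). The bystanders are unmoved and the gripper is clear, so I hand the job in.

```bash
python3 -c "
from cell import env
print(env.close_job())"
```

```text
the job is handed in; nothing more can be done
None
```

The job is handed in: the battery lies flat on the box floor, the flap has sprung fully shut, and the spool, flux bottle and board stand where they were, about 11 s into the 43 s limit.

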